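# Switch off a pull-out disconnect and refit its cover

### The job

Get the surplus pull-out disconnect on the sloping stand ready to be put away. Pull its black pull-out head straight out, give it a half turn so that its arrow points to the latch end (off), and push it back fully home; then hook the lip of the loose cover under the hood and pivot the cover down until the latch snaps over its edge and it lies flat. Leave the other stock on the bench where it is.

Things in the scene. Friction and masses are not known exactly. Their poses are not given: they have to be found in the camera images.
- stand: Fixed sloping plywood test stand, origin on the bench under its middle. Its 240 x 170 x 12 mm board slopes at 0.47 rad (27 degrees), rising towards the stand's +x; the low edge is nearer the robot. With the disconnect it takes up 250 (x) x 170 (y) mm, 205 mm high.
- box: Grey steel disconnect enclosure fixed on the sloping board: an open trough 190 (x) x 126 (y) mm. Frame tilted with the board: origin at the centre of its back, z square to the board and out of the open face, x up the slope to the hood end, -x to the latch end. Rim of side and latch-end walls at z = 72 mm; inner wall faces at x = -92 and 92, y = -60 and 60 mm.
- hood_edge (a point): Middle of the lower edge of the hood, at x = 78, y = 0, z = 73 mm in box's frame. The hood is a 4 mm plate over the trough's upper end, from x = 78 to 95 mm, top at z = 77 mm; there is free space beneath it for the cover's lip, back to the end wall at x = 92 mm.
- well (a point): Centre of the well's mouth, at x = 0, y = 0, z = 36 mm in box's frame. The well, 53 (x) x 37 (y) mm, 32 mm deep, 2 mm chamfer, is sunk in a grey block 130 x 92 mm (top at z = 36 mm) on the box's back. Four terminal lugs, 16 mm square, stand 9 mm proud of the block at x = -54 and 54, y = -33 and 33 mm.
- latch (a joint): Sprung steel snap latch, 36 mm wide, in the middle of the latch end: 0 = at rest, 0.010 m = pushed fully outwards (-x of box). Pressing the cover down pushes it out by its sloping top (z = 78 to 91 mm); it springs back over the cover's edge. 280 N/m, 0.56 N preload: it takes 5 to 15 N down near the cover's tail, or up to 20 N on its grip rib.
- latch_nose (a point): Middle of the inner edge of the latch's nose, on its flat underside: x = -89, y = 0, z = 77 mm in box's frame with the latch at rest; moves with the latch.
- pullout: Loose black pull-out head, 0.16 kg, plugged into the well. Origin: centre of its flange's underside, which rests on the block when home. z out of the well, x to its arrow: towards +x of box at the start (on), must end towards -x (off). Flange 60 (x) x 50 (y) x 6 mm. Grip bar on top 16 (x) x 44 (y) mm, z = 6 to 30 mm. Plug 50 x 34 mm, 22 mm deep, 1.5 mm play; blades to z = -29 mm.
- pullout_arrow (a point): Tip of the arrow, the pointed end of the pull-out head's flange: 47 mm along its x from the origin, 3 mm above the flange's underside. The other end of the flange is square.
- cover: Loose grey steel cover, 0.2 kg, flat on the bench, right side up. Origin under the plate's centre at the level of its lowest parts; x to its lip (the end with the white label), z up. Plate 169 (x) x 130 (y) mm, z = 4 to 8 mm. Fitted: x along box's x, plate on the rims (origin at z = 68, x = -10.5 to -6.5, y = -3 to 3 mm in box's frame), top about level with the hood, tail under the latch's nose.
- cover_lip (a point): Middle of the tip of the cover's joggled lip, at x = 96.5, y = 0, z = 1.5 mm of cover. The lip is 3 mm thick (z = 0 to 3 mm), 114 mm wide, sticks out 12 mm beyond the plate and runs back under it to x = 60.5 mm.
- cover_tail (a point): Middle of the cover's other end edge, at x = -84.5, y = 0, z = 6 mm of cover. Under it, at x = -81.5 to -78.5 mm, a locating flange 114 mm wide hangs 4 mm below the plate; it goes inside the latch-end wall.
- cover_grip (a point): Centre of the top of the cover's grip rib, at x = -20, y = 0, z = 30 mm of cover. The rib is 14 (x) x 60 (y) mm and stands 22 mm above the plate.
- breaker: Bystander: black two-pole circuit breaker 75 x 50 x 72 mm with a grey toggle, standing on the bench; origin under its centre.
- spool: Bystander: upright wooden spool of copper wire, 90 mm across, 60 mm high; origin under its centre.
- carton: Bystander: closed cardboard carton 85 x 120 x 70 mm; origin under its centre.
- tin: Bystander: open dark steel tin, 96 mm across, 75 mm high; origin under its centre.
Not all that is in view belongs to the job. What is meant by the cover is not orange, and is the larger of those in its own colour.

How it is judged:
On the way, in this order (a step that is already met when the one before it is completed fails the run):
1. the pull-out head is lifted clear of the well (z of pullout in the frame of box above 0.068 m), for 0.1 s.
2. the pull-out head is back home in the well, half turned, its arrow to the latch end (z of pullout in the frame of box between 0.0335 and 0.0385 m and x of pullout_arrow in the frame of box below -0.042 m and y of pullout_arrow in the frame of box between -0.005 and 0.005 m and angle between the z axis of pullout and the z axis of box, either way round below 0.08 rad), for 0.2 s.
3. the cover's lip is under the hood while the cover's other end is still raised (x of cover_lip in the frame of box above 0.08 m and z of cover_lip in the frame of box between 0.05 and 0.072 m and y of cover_lip in the frame of box between -0.012 and 0.012 m and angle between the z axis of cover and the z axis of box, either way round between 0.1 and 1 rad), for 0.1 s.
At the end, for the whole second after the job is handed in: Head home within 2.5 mm, arrow to the latch, its tip over 42 mm past the well centre, 5 mm sideways. Cover flat on the rims (0.03 rad, ends within 3 mm in height), lip 4 mm or more under the hood, 6 mm sideways, latch sprung back over it (within 2 mm of rest). All at rest (all of step 2 and x of cover_lip in the frame of box above 0.082 m and z of cover_lip in the frame of box between 0.066 and 0.0725 m and y of cover_lip in the frame of box between -0.006 and 0.006 m and z of cover_tail in the frame of box between 0.071 and 0.0768 m and angle between the z axis of cover and the z axis of box, either way round below 0.03 rad and value of joint latch below 0.002 m and linear speed of each of cover, pullout below 0.01 m/s); the robot touches nothing.
It fails at once if the circuit breaker is moved more than 30 mm (distance of breaker from where it was at the start of the episode above 0.03 m).
It fails at once if the spool of wire is moved more than 30 mm (distance of spool from where it was at the start of the episode above 0.03 m).
It fails at once if the carton is moved more than 30 mm (distance of carton from where it was at the start of the episode above 0.03 m).
It fails at once if the tin is moved more than 30 mm (distance of tin from where it was at the start of the episode above 0.03 m).
It also fails if it takes over 58 s, if anything falls off the work surface, if the arm or the gripper's body presses on something with over 40 N, if the wrist force passes 120 N, or if a joint passes its speed limit or range.

### The arm

A 6-joint arm with a two-finger parallel gripper is mounted at the origin on the work surface. World frame = base frame: x ahead of the robot, y to its left, z up, the work surface at z = 0. Lengths are in m, angles in rad, forces in N, time in s.
With the tool pointing down it reaches from about 0.25 to 0.8 m from the base axis. Payload 3.9 kg.
Tool frame: the origin (TCP) lies between the finger pads; the fingertips stand 11 mm ahead of it and the grasp point (between the pads) lies 8 mm behind it; z points along the fingers, y is the direction in which the jaws open and shut (so a half turn about z gives the same grasp; the last joint's range is limited). The gripper opens to 85 mm and grips with 20 to 120 N. Pads are 22 mm wide; open, the fingers measure 114 mm over their backs; the gripper's body (76 mm by 85 mm) begins 54 mm behind the grasp point. The pads swing forward as they close: fully open they stand 13 mm farther back than shut.
Start: joints at [-1.196, 0.26, -0.138, 1.173, 0, 1.571], TCP at [0.192, -0.489, 0.242] pointing down, gripper open.
Joint ranges: [-2.78, 2.78], [-0.83, 1.72], [-1.28, 1.37], [-1.9, 2.12], [-1.57, 1.48], [-3.14, 3.14]. Speed limits (rad/s): [2.57, 2.57, 3.14, 3.14, 3.14, 3.14].

### API

Orientations are given as a 3x3 rotation matrix whose columns are the frame's x, y, z axes.
In Python, from bench import manip, optics, job gives the robot as it stands.
- The arm moves only by the tool step_arm, never from a script. Its argument "targets" is a list of rows, each a list of 7 numbers: the opening in per cent of the stroke, from 0 (shut) to 100 (fully open), then the shift along the tool's x, y, z in m, then the turn, a rotation vector about the tool's x, y, z in units of 5 degrees (1.0 is 5 degrees). A call has 1 to 10 rows; each row is the pose to reach, as a shift and turn from the pose commanded when the call began, along the tool's axes at that moment; what a row does not reach only later rows make up. A row lasts 1/12 s, in which the tool goes at most 41.7 mm and 7.16 degrees, less where a joint would pass 70% of its speed; a pose out of reach is approached as far as the arm can. A call with a gripper value outside its range is refused whole. The fingers move at their own pace and stop on an object; "force" is the grip in N (left out, the last holds). Time passes only in rows, so rows that repeat a pose let the fingers close. It gives the time, the measured TCP pose, the force and the opening at its end, in the units of the state.
- manip.get_obs(): the state, without advancing time (a new reading comes with each control period).
- optics.capture(name): name is "scene" or "top"; returns the picture (480x640x3 uint8, red, green, blue); there is no depth.
- optics.camera_model(name): a dict with "camera_matrix" (3x3 intrinsics, pixels), "rvec" (rotation vector, rad) and "tvec" (3), from world to camera coordinates, as OpenCV has them. Camera axes: x right, y down, z forward; pixel columns grow to the right and rows downward; lengths in m; the calibration is good to about 2 mm. A picture is of the moment at which its call begins. camera_model takes no time and is no camera call.
- job.sign_off(): hands the job in, once; it reports no verdict.
The state is a dict: "clock": time; "joint_pos": joint angles; "qd": joint speeds; "effort": joint torques, N m; "tool_pos": TCP position; "tcp_rot": TCP orientation; "ft_force": force on the tool from outside, world axes, zero at the start; "wrist_torque": the same for the moment, N m; "grip_width": finger opening in m.
Only numpy, scipy, OpenCV 4.12 (cv2) and the standard library are available. Lean on these libraries where they do the work, as an engineer would, in place of code of your own. Each camera call takes 0.05 s, during which the arm holds its last target. There are 200 camera calls.

## Working session

There is one attempt and no reset: what is moved stays moved. The work goes in short steps, Python scripts to look and compute and a tool call to move; the robot and the scene stay as the last step left them, time stands still between calls to the robot, and variables do not carry over. Pictures are saved under pics/ and viewed, about 8 in all and at most 12, crops included, and the job is handed in when it is done.

Besides the shell and the picture viewer there is one more tool, called after "Emit:" by a JSON object that holds its "fn" and its "kwargs", one argument or row to a line. step_arm: Moves the arm, as the interface text tells. Its arguments: {"type":"object","properties":{"targets":{"type":"array"},"force":{"type":"number"}},"required":["targets"]}

```bash
ls; mkdir -p pics; python3 - <<'E'
from bench import manip, optics, job
import cv2
for n in ("scene","top"):
    im=optics.capture(n); cv2.imwrite(f"pics/{n}0.png",im[:,:,::-1])
    m=optics.camera_model(n); print(n,m)
o=manip.get_obs(); print(o)
E
```

```text
pics
scene {'camera_matrix': array([[477.64489784,   0.        , 316.76626708],
       [  0.        , 477.64489784, 242.04656165],
       [  0.        ,   0.        ,   1.        ]]), 'rvec': array([ 2.36418127,  1.15931995, -0.31672964]), 'tvec': array([-0.30521407, -0.29383471,  1.28029682])}
top {'camera_matrix': array([[615.76649785,   0.        , 320.60670328],
       [  0.        , 615.76649785, 234.3253036 ],
       [  0.        ,   0.        ,   1.        ]]), 'rvec': array([ 2.07723363, -2.11907667,  0.24950429]), 'tvec': array([0.01491285, 0.52230869, 1.59679735])}
{'clock': 0.1, 'joint_pos': array([-1.19599227e+00,  2.60647351e-01, -1.39245644e-01,  1.17270651e+00,
        6.63497913e-06,  1.57080157e+00]), 'qd': array([-2.65479132e-04, -1.55520597e-03,  2.35657020e-03,  2.79085632e-05,
        1.05271129e-03,  4.66430379e-04]), 'effort': array([-3.69120817e-04, -4.06508410e+01,  2.54526973e+01,  1.00877331e-02,
        1.24752910e-04,  1.52034664e-05]), 'tool_pos': array([ 0.19198047, -0.48799726,  0.24153079]), 'tcp_rot': array([[ 9.30581299e-01,  3.66084716e-01, -6.53950480e-04],
       [ 3.66085300e-01, -9.30579781e-01,  1.68042690e-03],
       [ 6.62551039e-06, -1.80317551e-03, -9.99998374e-01]]), 'ft_force': array([-0.37994205,  0.51930109,  0.20000607]), 'wrist_torque': array([-0.0418608 , -0.01801912, -0.05130046]), 'grip_width': 0.08506473984137683}
```

View pics/scene0.png

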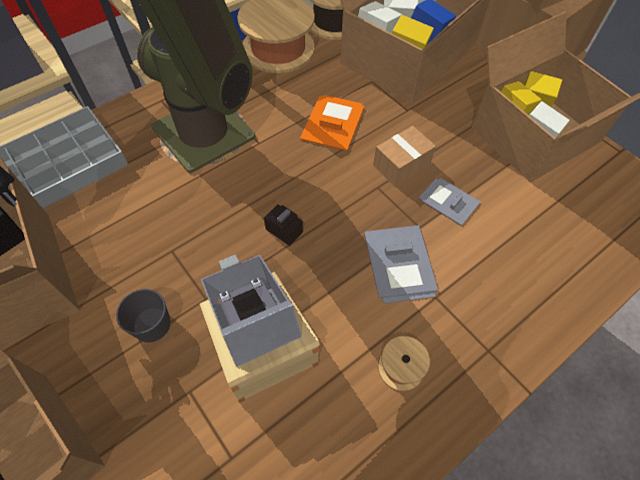

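View pics/top0.png

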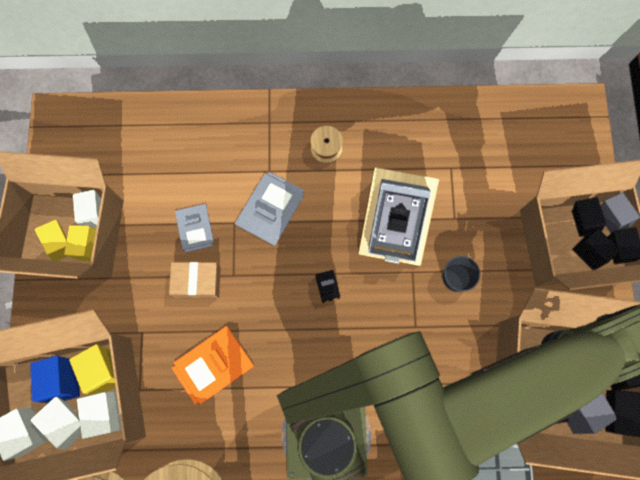

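The scene view shows the stand at about (255,320) and the large grey cover at (402,262). In the top view the stand is at (400,217), the cover at (270,208), the spool at (327,143), the breaker at (327,286) and the tin at (461,274). Next I'll enlarge the crops so I can pick corners.

```bash
python3 - <<'E'
import cv2,numpy as np
s=cv2.imread('pics/scene0.png');t=cv2.imread('pics/top0.png')
def crop(im,x,y,w,h,k):
    c=cv2.resize(im[y:y+h,x:x+w],None,fx=k,fy=k,interpolation=cv2.INTER_CUBIC)
    for i in range(0,w,10): cv2.putText(c,str(x+i),(i*k,8),0,.28,(0,255,255),1); cv2.line(c,(i*k,9),(i*k,13),(0,255,255),1)
    for i in range(10,h,10): cv2.putText(c,str(y+i),(0,i*k+3),0,.28,(0,255,255),1)
    return c
a=crop(t,355,163,90,105,5); b=crop(s,195,245,130,150,4)
H=600; out=np.zeros((600,970,3),np.uint8); out[:a.shape[0],:450]=a; out[:600,450:970]=b
cv2.imwrite('pics/c1.png',cv2.resize(out[:, :], None,fx=.82,fy=.82,interpolation=cv2.INTER_AREA))
# cover by mask in top and scene
for n,im,seed in(('top',t,(258,225)),('scene',s,(390,265))):
    hsv=cv2.cvtColor(im,cv2.COLOR_BGR2HSV)
    m=((hsv[...,1]<75)&(hsv[...,2]>70)).astype(np.uint8)
    nn,l,st,ce=cv2.connectedComponentsWithStats(m,connectivity=4)
    k=l[seed[1],seed[0]];print(n,hsv[seed[1],seed[0]],k,st[k],ce[k])
    c=max(cv2.findContours((l==k).astype(np.uint8),0,2)[0],key=cv2.contourArea)
    print(cv2.boxPoints(cv2.minAreaRect(c)).round(1).tolist()); print(cv2.approxPolyDP(c,4,True)[:,0].tolist())
    w=((hsv[...,1]<60)&(hsv[...,2]>190)).astype(np.uint8); 
    w[l!=k]=0; ys,xs=np.nonzero(w); print('label',xs.mean(),ys.mean(),len(xs))
E
```

```text
top [107  26 188] 4 [ 234  172   70   74 2915] [269.80686106 207.87718696]
[[233.5, 223.60000610351562], [265.70001220703125, 167.89999389648438], [306.20001220703125, 191.3000030517578], [274.0, 247.0]]
[[269, 172], [234, 223], [274, 245], [303, 190]]
label 273.58049535603715 204.6609907120743 646
scene [115  18 153] 336 [ 364  225   74   79 4252] [400.3878175  263.88711195]
[[363.5, 231.3000030517578], [421.5, 218.3000030517578], [438.8999938964844, 295.70001220703125], [380.8999938964844, 308.70001220703125]]
[[418, 225], [364, 232], [384, 303], [435, 296], [437, 287]]
label 405.74216027874564 275.31881533101046 574
```

View pics/c1.png

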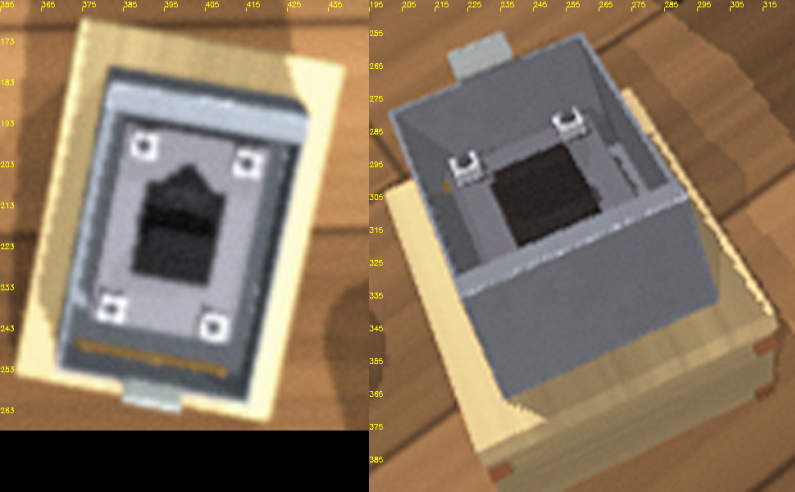

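The crops show the pull-out arrow pointing to the hood end and clear corners on the lugs, rims and hood. I'll fit the box pose from those picked points in both views, and crop the cover.

```bash
cat > h.py <<'E'
import numpy as np,cv2
from scipy.spatial.transform import Rotation as R
from scipy.optimize import least_squares
from bench import manip,optics,job
CM={n:optics.camera_model(n) for n in("scene","top")}
def proj(n,P):
    m=CM[n]; return cv2.projectPoints(np.asarray(P,float).reshape(-1,3),m["rvec"],m["tvec"],m["camera_matrix"],None)[0][:,0]
def ray(n,uv,z):
    m=CM[n];Rm=cv2.Rodrigues(m["rvec"])[0];c=-Rm.T@m["tvec"]
    d=Rm.T@np.linalg.inv(m["camera_matrix"])@np.array([uv[0],uv[1],1.]); return c+d*(z-c[2])/d[2]
def crop(im,x,y,w,h,k):
    c=cv2.resize(im[y:y+h,x:x+w],None,fx=k,fy=k,interpolation=cv2.INTER_CUBIC)
    for i in range(0,w,10): cv2.putText(c,str(x+i),(i*k,8),0,.28,(0,255,255),1); cv2.line(c,(i*k,9),(i*k,13),(0,255,255),1)
    for i in range(10,h,10): cv2.putText(c,str(y+i),(0,i*k+3),0,.28,(0,255,255),1)
    return c
E
python3 - <<'E'
from h import *
T=[((54,33,45),(390.1,198.6)),((54,-33,45),(415.2,202.8)),((-54,33,45),(382.1,238.1)),((-54,-33,45),(407,242.8)),
((95,63,77),(381.8,179.6)),((95,-63,77),(430.1,191)),((-95,63,72),(369.1,252.8)),((-95,-63,72),(415.2,261))]
S=[((95,-63,77),(223.4,334.6)),((95,63,77),(292.3,305.1)),((-95,-63,72),(201.1,279.5)),((-95,63,72),(259.9,255.4)),
((95,-63,0),(237.4,367)),((95,63,0),(301.1,337.1)),((-54,-33,45),(224.6,293.8)),((-54,33,45),(255.7,281))]
def f(p,full=False):
    r=[]
    M=(R.from_euler('z',p[3])*R.from_euler('y',-.47)).as_matrix()
    for n,L in(("top",T),("scene",S)):
        P=np.array([a for a,_ in L])/1000@M.T+p[:3]; r.append(proj(n,P)-np.array([b for _,b in L]))
    return r if full else np.concatenate(r).ravel()
s=least_squares(f,[.55,-.18,.09,0],loss='soft_l1'); print(s.x); [print(a.round(1).tolist()) for a in f(s.x,True)]
np.save('box.npy',s.x)
s_=cv2.imread('pics/scene0.png');t=cv2.imread('pics/top0.png')
out=np.zeros((460,820,3),np.uint8)
a=crop(t,230,165,80,85,5);b=crop(s_,358,220,84,92,5);out[:425,:400]=a;out[:,400:]=b
cv2.imwrite('pics/c2.png',out[:,:800])
for n,uv in(('spool',(327,143)),('breaker',(327,286)),('tin',(461,274)),('carton',(193,280)),('small',(194,228))): print(n,ray('top',uv,.06))
E
```

```text
[ 0.56170193 -0.20246674  0.08145503 -0.20518923]
[[-0.4, -0.7], [-0.3, -0.4], [-0.2, -0.3], [-0.3, -0.5], [-0.4, 2.6], [0.7, -0.0], [-1.4, 0.4], [0.3, 1.0]]
[[-0.6, 1.5], [0.4, 0.0], [-0.4, -0.5], [0.1, -0.7], [-1.1, 0.3], [1.1, -0.3], [-0.4, 0.7], [0.0, 0.1]]
spool [ 0.78480948 -0.01860958  0.06      ]
breaker [ 0.38215597 -0.00960232  0.06      ]
tin [ 0.40716402 -0.36598053  0.06      ]
carton [0.40524419 0.34486891 0.06      ]
small [0.54723676 0.34616234 0.06      ]
```

View pics/c2.png

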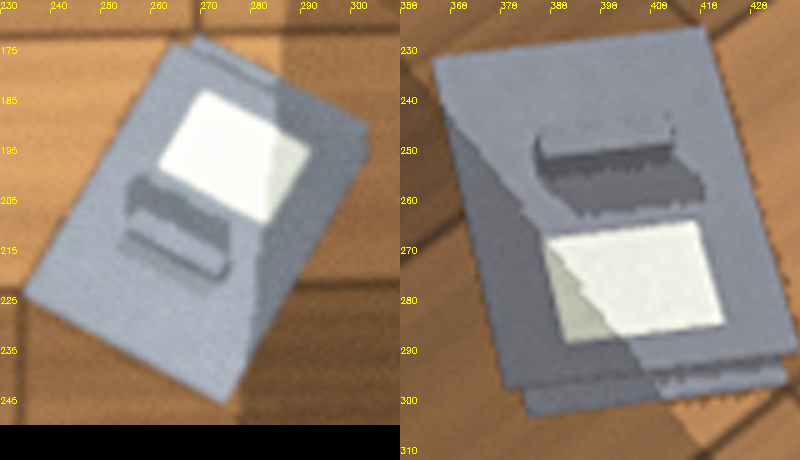

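The cover lies lip end up-right in the top view; its plate corners are at (235,224), (276,246), (304,195) and (264,174). I'll fit its pose.

```bash
python3 - <<'E'
from h import *
T=[((-84.5,65,8),(235,224)),((-84.5,-65,8),(275.6,245.6)),((84.5,65,8),(264,173.6)),((84.5,-65,8),(304.2,194.6)),((96.5,57,3),(269,172)),((96.5,-57,3),(303.8,190.2))]
S=[((-84.5,65,8),(419,225.4)),((-84.5,-65,8),(364.6,231.6)),((84.5,65,8),(438,290)),((84.5,-65,8),(379.2,297.6)),((96.5,57,3),(435,296.6)),((96.5,-57,3),(384,303))]
def f(p,full=False):
    r=[]; M=R.from_euler('z',p[2]).as_matrix()
    for n,L in(("top",T),("scene",S)):
        P=np.array([a for a,_ in L])/1000@M.T+[p[0],p[1],p[3]]; r.append(proj(n,P)-np.array([b for _,b in L]))
    return r if full else np.concatenate(r).ravel()
s=least_squares(f,[.6,.13,0,0],loss='soft_l1'); print(s.x); [print(a.round(1).tolist()) for a in f(s.x,True)]
np.save('cover.npy',s.x)
b=np.load('box.npy');M=(R.from_euler('z',b[3])*R.from_euler('y',-.47)).as_matrix()
for q in((0,0,36),(0,0,52),(78,0,73),(-89,0,77)): print(q,(M@np.array(q)/1000+b[:3]).round(4))
print(M.round(4).tolist())
E
```

```text
[ 0.61161207  0.14707317 -0.51947075 -0.0011673 ]
[[-0.9, -0.2], [-1.1, -0.0], [0.2, -0.2], [-0.1, -0.3], [-0.2, -0.2], [-0.1, -0.2]]
[[-0.6, -0.0], [-0.6, 0.2], [-0.2, 0.1], [-0.2, 0.0], [0.2, -0.1], [-0.4, 0.2]]
(0, 0, 36) [ 0.5457 -0.1991  0.1136]
(0, 0, 52) [ 0.5386 -0.1977  0.1278]
(78, 0, 73) [ 0.5974 -0.2099  0.1819]
(-89, 0, 77) [ 0.4499 -0.1792  0.1098]
[[0.8729, 0.2038, -0.4434], [-0.1817, 0.979, 0.0923], [0.4529, 0.0, 0.8916]]
```

```bash
cat >> h.py <<'E'
b=np.load('box.npy');MB=(R.from_euler('z',b[3])*R.from_euler('y',-.47)).as_matrix();OB=b[:3]
W=lambda q:MB@np.array(q,float)/1000+OB
B=lambda p:(MB.T@(np.array(p)-OB)*1000).round(1)
RG=np.column_stack([MB[:,1],MB[:,0],-MB[:,2]])   # tool x=by,y=bx,z=-bz
def rel(pos,Rt,o=None):
    o=o or manip.get_obs(); Rc=o["tcp_rot"]
    d=Rc.T@(np.array(pos)-o["tool_pos"]); w=R.from_matrix(Rc.T@Rt).as_rotvec()/np.radians(5)
    print("shift",d.round(4).tolist(),"turn",w.round(3).tolist()); return d,w
def st():
    o=manip.get_obs(); Rc=o["tcp_rot"]
    print("t %.2f"%o["clock"],"box",B(o["tool_pos"]),"w",o["tool_pos"].round(4),"Fbox",(MB.T@o["ft_force"]).round(1),"grip %.1f"%(o["grip_width"]*1e3),"q",o["joint_pos"].round(2),
     "tilt",R.from_matrix(RG.T@Rc).as_rotvec().round(3))
    return o
E
python3 - <<'E'
from h import *
st(); rel(W((0,0,125)),RG)
E
```

```text
t 0.10 box [-198.4 -354.9  280.3] w [ 0.192  -0.488   0.2415] Fbox [-0.3  0.4  0.4] grip 85.1 q [-1.2   0.26 -0.14  1.17  0.    1.57] tilt [ 0.432 -0.232  0.972]
shift [0.4012, -0.1613, 0.0489] turn [-4.954, 2.657, -11.14]
```

Emit:
{"fn": "step_arm", "kwargs": {
  "targets": [
    [50,0.4012,-0.1613,0.0489,-4.954,2.657,-11.14],
    [50,0.4012,-0.1613,0.0489,-4.954,2.657,-11.14],
    [50,0.4012,-0.1613,0.0489,-4.954,2.657,-11.14],
    [50,0.4012,-0.1613,0.0489,-4.954,2.657,-11.14],
    [50,0.4012,-0.1613,0.0489,-4.954,2.657,-11.14],
    [50,0.4012,-0.1613,0.0489,-4.954,2.657,-11.14],
    [50,0.4012,-0.1613,0.0489,-4.954,2.657,-11.14],
    [50,0.4012,-0.1613,0.0489,-4.954,2.657,-11.14],
    [50,0.4012,-0.1613,0.0489,-4.954,2.657,-11.14],
    [50,0.4012,-0.1613,0.0489,-4.954,2.657,-11.14]
  ],
  "force": 40
}}

```text
clock: 0.93
tool_pos: [0.4916, -0.2022, 0.1939]
tcp_rot: [[0.203, 0.873, 0.443], [0.979, -0.18, -0.093], [-0.002, 0.453, -0.892]]
ft_force: [0.5, -0.8, -0.2]
grip_width: 0.0425
```

```bash
python3 - <<'E'
from h import *
st(); rel(W((0,0,80)),RG)
E
```

```text
t 0.93 box [-10.3 -14.1 131.4] w [ 0.4916 -0.2022  0.1939] Fbox [ 0.5 -0.7 -0.5] grip 42.5 q [-0.45  0.02 -0.7   0.4   0.11  1.35] tilt [ 0.    -0.001 -0.002]
shift [0.0141, 0.0104, 0.0514] turn [-0.003, 0.012, 0.018]
```

Emit:
{"fn": "step_arm", "kwargs": {
  "targets": [
    [50,0,0,0,0,0,0],
    [50,0,0,0,0,0,0],
    [50,0,0,0,0,0,0]
  ]
}}

```text
clock: 1.18
tool_pos: [0.4926, -0.2038, 0.1949]
tcp_rot: [[0.203, 0.873, 0.443], [0.979, -0.18, -0.093], [-0.002, 0.452, -0.892]]
ft_force: [0.4, -0.9, -0.2]
grip_width: 0.0429
```

```bash
python3 - <<'E'
from h import *
st(); rel(W((0,0,54.5)),RG)
t=optics.capture("top");s=optics.capture("scene")
out=np.zeros((520,800,3),np.uint8);a=crop(t[:,:,::-1],350,160,80,105,5)[:520];o=crop(s[:,:,::-1],195,235,80,104,5);out[:520,:400]=a;out[:,400:]=o
cv2.imwrite('pics/c3.png',out)
E
```

```text
t 1.18 box [ -8.7 -15.4 131.7] w [ 0.4926 -0.2038  0.1949] Fbox [ 0.4 -0.8 -0.4] grip 42.9 q [-0.46  0.02 -0.69  0.4   0.11  1.34] tilt [ 0.001 -0.001 -0.001]
shift [0.0155, 0.0087, 0.0772] turn [-0.007, 0.013, 0.016]
```

View pics/c3.png

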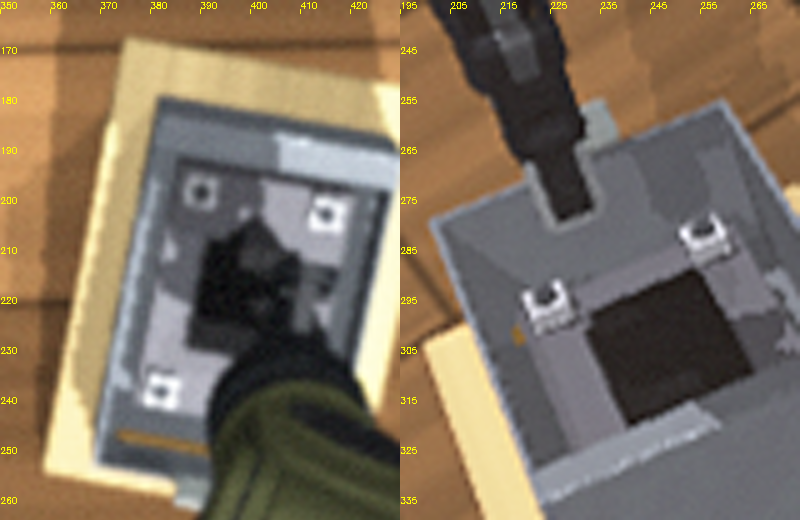

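Emit:
{"fn": "step_arm", "kwargs": {
  "targets": [
    [50,0.0155,0.0087,0.03,0,0,0],
    [50,0.0155,0.0087,0.0517,0,0,0],
    [50,0.0155,0.0087,0.0517,0,0,0],
    [50,0.0155,0.0087,0.0517,0,0,0],
    [50,0.0155,0.0087,0.0517,0,0,0]
  ]
}}

```text
clock: 1.7
tool_pos: [0.5259, -0.1966, 0.1537]
tcp_rot: [[0.206, 0.872, 0.443], [0.979, -0.183, -0.095], [-0.002, 0.453, -0.891]]
ft_force: [0.8, 0.3, 1.1]
grip_width: 0.043
```

```bash
python3 - <<'E'
from h import *
st(); rel(W((0,0,54.5)),RG)
E
```

```text
t 1.70 box [ 0.4 -1.6 80.8] w [ 0.5259 -0.1966  0.1537] Fbox [1.2 0.5 0.6] grip 43.0 q [-0.41  0.11 -0.72  0.28  0.09  1.39] tilt [-0.    -0.002  0.001]
shift [0.0016, -0.0004, 0.0263] turn [0.006, 0.028, -0.016]
```

Emit:
{"fn": "step_arm", "kwargs": {
  "targets": [
    [50,0.0015,0,0.012,0,0,0],
    [50,0.0015,0,0.022,0,0,0],
    [50,0.0015,0,0.025,0,0,0],
    [50,0.0015,0,0.025,0,0,0],
    [50,0.0015,0,0.025,0,0,0]
  ]
}}

```text
clock: 2.12
tool_pos: [0.5381, -0.1968, 0.1319]
tcp_rot: [[0.205, 0.872, 0.445], [0.979, -0.181, -0.094], [-0.002, 0.455, -0.891]]
ft_force: [-0.6, 0.0, 0.2]
grip_width: 0.0429
```

```bash
python3 - <<'E'
from h import *
st()
E
```

```text
t 2.12 box [ 1.2  0.7 56. ] w [ 0.5381 -0.1968  0.1319] Fbox [-0.4 -0.1  0.4] grip 42.9 q [-0.4   0.16 -0.73  0.21  0.08  1.4 ] tilt [-0.002 -0.002 -0.   ]
```

Close on the bar now.

Emit:
{"fn": "step_arm", "kwargs": {
  "targets": [
    [0,0,0,0,0,0,0],
    [0,0,0,0,0,0,0],
    [0,0,0,0,0,0,0],
    [0,0,0,0,0,0,0],
    [0,0,0,0,0,0,0],
    [0,0,0,0,0,0,0],
    [0,0,0,0,0,0,0]
  ],
  "force": 60
}}

```text
clock: 2.7
tool_pos: [0.5375, -0.1964, 0.1316]
tcp_rot: [[0.204, 0.873, 0.444], [0.979, -0.181, -0.094], [-0.002, 0.454, -0.891]]
ft_force: [-5.1, 1.2, 5.5]
grip_width: 0.0151
```

```bash
python3 - <<'E'
from h import *
st()
E
```

```text
t 2.70 box [ 0.5  1.  56. ] w [ 0.5375 -0.1964  0.1316] Fbox [-2.2  0.2  7.3] grip 15.1 q [-0.4   0.16 -0.73  0.21  0.08  1.4 ] tilt [-0.001 -0.002 -0.   ]
```

Emit:
{"fn": "step_arm", "kwargs": {
  "targets": [
    [0,0,0,-0.008,0,0,0],
    [0,0,0,-0.018,0,0,0],
    [0,0,0,-0.03,0,0,0],
    [0,0,0,-0.042,0,0,0],
    [0,0,0,-0.048,0,0,0],
    [0,0,0,-0.048,0,0,0],
    [0,0,0,-0.048,0,0,0],
    [0,0,0,-0.048,0,0,0]
  ]
}}

```text
clock: 3.37
tool_pos: [0.5167, -0.1917, 0.1734]
tcp_rot: [[0.204, 0.873, 0.443], [0.979, -0.181, -0.094], [-0.001, 0.453, -0.891]]
ft_force: [-0.3, 0.3, -1.9]
grip_width: 0.0147
```

```bash
python3 - <<'E'
from h import *
st()
t=optics.capture("top");s=optics.capture("scene")
out=np.zeros((520,800,3),np.uint8);a=crop(t[:,:,::-1],350,160,80,105,5)[:520];o=crop(s[:,:,::-1],205,235,80,104,5);out[:520,:400]=a;out[:,400:]=o
cv2.imwrite('pics/c4.png',out)
E
```

```text
t 3.37 box [  0.4   1.4 102.9] w [ 0.5167 -0.1917  0.1734] Fbox [-1.2  0.2 -1.5] grip 14.7 q [-0.41  0.07 -0.7   0.33  0.09  1.39] tilt [-0.    -0.001 -0.001]
```

View pics/c4.png

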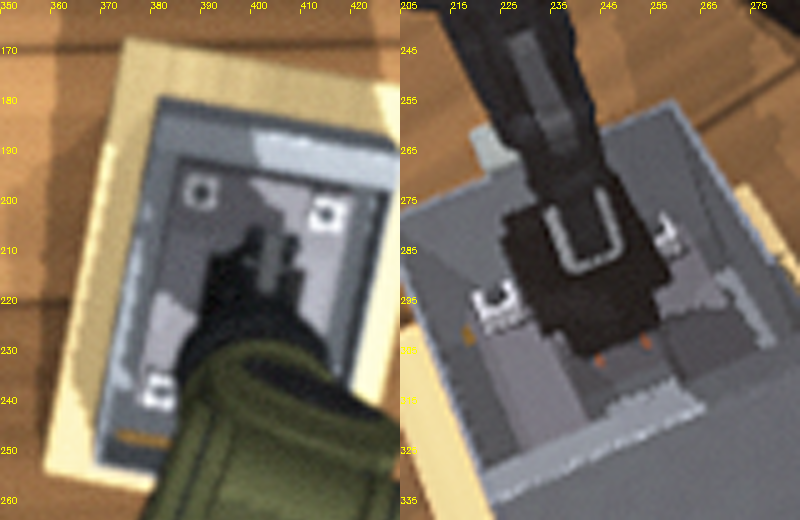

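The head is lifted clear and the pad looks centred on the bar, at about (585,235) in the crop. Now the half turn, in the −z sense.

Emit:
{"fn": "step_arm", "kwargs": {
  "targets": [
    [0,0,0,0,0,0,-1.2],
    [0,0,0,0,0,0,-2.6],
    [0,0,0,0,0,0,-4],
    [0,0,0,0,0,0,-5.4],
    [0,0,0,0,0,0,-6.8],
    [0,0,0,0,0,0,-8.2],
    [0,0,0,0,0,0,-9.6],
    [0,0,0,0,0,0,-11],
    [0,0,0,0,0,0,-12],
    [0,0,0,0,0,0,-12]
  ]
}}

```text
clock: 4.3
tool_pos: [0.5167, -0.1917, 0.173]
tcp_rot: [[-0.655, 0.612, 0.443], [0.645, 0.758, -0.093], [-0.393, 0.225, -0.892]]
ft_force: [0.1, 0.7, -1.8]
grip_width: 0.0144
```

Emit:
{"fn": "step_arm", "kwargs": {
  "targets": [
    [0,0,0,0,0,0,-1.2],
    [0,0,0,0,0,0,-2.6],
    [0,0,0,0,0,0,-4],
    [0,0,0,0,0,0,-5.4],
    [0,0,0,0,0,0,-6.8],
    [0,0,0,0,0,0,-8.2],
    [0,0,0,0,0,0,-9.6],
    [0,0,0,0,0,0,-11],
    [0,0,0,0,0,0,-12],
    [0,0,0,0,0,0,-12]
  ]
}}

```text
clock: 5.13
tool_pos: [0.5168, -0.1917, 0.1733]
tcp_rot: [[-0.858, -0.259, 0.443], [-0.332, 0.939, -0.093], [-0.392, -0.227, -0.892]]
ft_force: [-1.0, -0.1, -2.1]
grip_width: 0.015
```

Emit:
{"fn": "step_arm", "kwargs": {
  "targets": [
    [0,0,0,0,0,0,-1.2],
    [0,0,0,0,0,0,-2.6],
    [0,0,0,0,0,0,-4],
    [0,0,0,0,0,0,-5.4],
    [0,0,0,0,0,0,-6.8],
    [0,0,0,0,0,0,-8.2],
    [0,0,0,0,0,0,-9.6],
    [0,0,0,0,0,0,-11],
    [0,0,0,0,0,0,-12],
    [0,0,0,0,0,0,-12]
  ]
}}

```text
clock: 5.97
tool_pos: [0.5168, -0.1918, 0.1734]
tcp_rot: [[-0.206, -0.872, 0.443], [-0.979, 0.183, -0.094], [0.0, -0.453, -0.891]]
ft_force: [-0.4, -0.1, -2.4]
grip_width: 0.0148
```

```bash
cat >> h.py <<'E'
RG2=np.column_stack([-MB[:,1],-MB[:,0],-MB[:,2]])
E
python3 - <<'E'
from h import *
st();rel(W((.5,1.2,102)),RG2)
t=optics.capture("top");s=optics.capture("scene")
out=np.zeros((520,800,3),np.uint8);a=crop(t[:,:,::-1],350,160,80,105,5)[:520];o=crop(s[:,:,::-1],205,235,80,104,5);out[:520,:400]=a;out[:,400:]=o
cv2.imwrite('pics/c5.png',out)
E
```

```text
t 5.97 box [  0.5   1.3 102.9] w [ 0.5168 -0.1918  0.1734] Fbox [-1.4 -0.2 -2. ] grip 14.8 q [-0.41  0.07 -0.7   0.33  0.09 -1.75] tilt [ 2.00e-03 -1.00e-03 -3.14e+00]
shift [0.0001, 0.0, 0.0009] turn [-0.004, -0.014, -0.02]
```

View pics/c5.png

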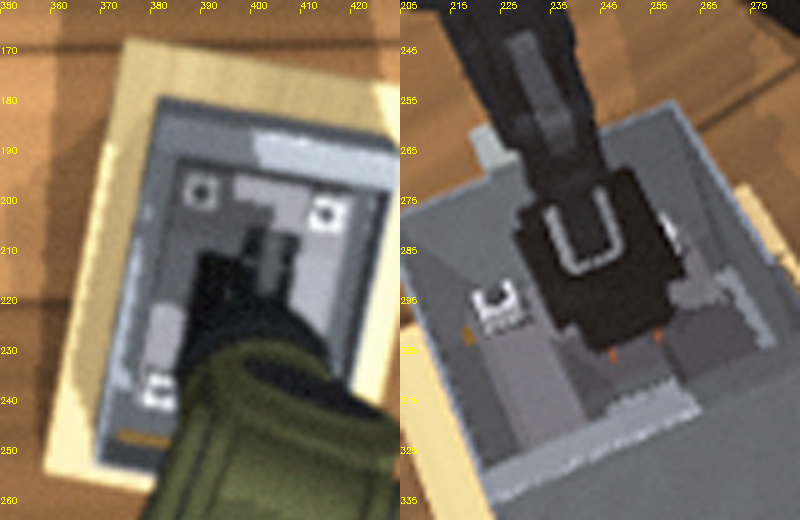

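The half turn is done. The blade tips moved from (600,360)/(645,341) to (613,355)/(658,336) in the crop, so the head sits a little off the tool axis in y. I'll measure that offset.

```bash
python3 - <<'E'
from h import *
C=[]
for f in('c4','c5'):
    im=cv2.imread(f'pics/{f}.png')[320:380,570:680].astype(int)
    m=((im[...,2]-im[...,0]>50)&(im[...,2]-im[...,1]>30)).astype(np.uint8)
    n,l,s,c=cv2.connectedComponentsWithStats(m); print(f,[(s[i,4],((c[i]+[570,320]-[400,0])/5+[205,235]).round(2).tolist()) for i in range(1,n)])
p=lambda y,x=20:proj("scene",W((x,y,54)))[0]
print(p(0),p(5)-p(0),p(0,25)-p(0,20))
E
```

```text
c4 [(np.int32(73), [254.03, 303.3]), (np.int32(61), [244.8, 306.98])]
c5 [(np.int32(57), [256.56, 301.93]), (np.int32(71), [247.42, 306.04])]
[249.50537811 305.44326906] [ 2.54652377 -1.10688671] [0.7750529  1.53624338]
```

Emit:
{"fn": "step_arm", "kwargs": {
  "targets": [
    [0,0.005,0,0.006,0,0,0],
    [0,0.005,0,0.016,0,0,0],
    [0,0.005,0,0.022,0,0,0],
    [0,0.005,0,0.022,0,0,0],
    [0,0.005,0,0.027,0,0,0],
    [0,0.005,0,0.03,0,0,0],
    [0,0.005,0,0.03,0,0,0]
  ]
}}

```text
clock: 6.65
tool_pos: [0.529, -0.1995, 0.1466]
tcp_rot: [[-0.204, -0.873, 0.443], [-0.979, 0.182, -0.094], [0.001, -0.453, -0.891]]
ft_force: [-0.1, -0.2, -0.9]
grip_width: 0.0148
```

```bash
python3 - <<'E'
from h import *
st()
E
```

```text
t 6.65 box [ 0.4 -3.7 72.9] w [ 0.529  -0.1995  0.1466] Fbox [-0.4 -0.2 -0.8] grip 14.8 q [-0.41  0.13 -0.72  0.26  0.09 -1.75] tilt [-2.000e-03  0.000e+00  3.141e+00]
```

It's about 5 mm into the well with no force. I'll push it home.

Emit:
{"fn": "step_arm", "kwargs": {
  "targets": [
    [0,0,0,0.005,0,0,0],
    [0,0,0,0.01,0,0,0],
    [0,0,0,0.014,0,0,0],
    [0,0,0,0.017,0,0,0],
    [0,0,0,0.0175,0,0,0],
    [0,0,0,0.0175,0,0,0],
    [0,0,0,0.0175,0,0,0]
  ]
}}

```text
clock: 7.23
tool_pos: [0.5365, -0.201, 0.1316]
tcp_rot: [[-0.204, -0.873, 0.444], [-0.979, 0.181, -0.094], [0.001, -0.453, -0.891]]
ft_force: [-7.0, 1.6, 5.2]
grip_width: 0.0145
```

```bash
python3 - <<'E'
from h import *
st()
E
```

```text
t 7.23 box [ 0.5 -3.7 56. ] w [ 0.5365 -0.201   0.1316] Fbox [-4.1  0.1  7.9] grip 14.5 q [-0.41  0.16 -0.73  0.22  0.09 -1.75] tilt [-2.000e-03  1.000e-03  3.141e+00]
```

Emit:
{"fn": "step_arm", "kwargs": {
  "targets": [
    [0,0,0,0.0007,0,0,0],
    [0,0,0,0.0014,0,0,0],
    [0,0,0,0.0014,0,0,0]
  ]
}}

```text
clock: 7.48
tool_pos: [0.5365, -0.201, 0.1316]
tcp_rot: [[-0.204, -0.872, 0.444], [-0.979, 0.181, -0.094], [0.001, -0.454, -0.891]]
ft_force: [-16.6, 3.9, 19.9]
grip_width: 0.0146
```

```bash
python3 - <<'E'
from h import *
st()
E
```

```text
t 7.48 box [ 0.5 -3.7 56. ] w [ 0.5365 -0.201   0.1316] Fbox [-6.2  0.5 25.4] grip 14.6 q [-0.41  0.16 -0.73  0.21  0.09 -1.75] tilt [-2.000e-03  2.000e-03  3.141e+00]
```

The head is firmly seated: 25 N of push and no further travel. I'll release, back off and plan the cover waypoints.

Emit:
{"fn": "step_arm", "kwargs": {
  "targets": [
    [50,0,0,-0.0014,0,0,0],
    [50,0,0,-0.0014,0,0,0],
    [50,0,0,-0.0014,0,0,0],
    [50,0,0,-0.0014,0,0,0],
    [50,0,0,-0.015,0,0,0],
    [50,0,0,-0.04,0,0,0],
    [50,0,0,-0.075,0,0,0],
    [50,0,0,-0.1,0,0,0],
    [50,0,0,-0.1,0,0,0],
    [50,0,0,-0.1,0,0,0]
  ]
}}

```text
clock: 8.32
tool_pos: [0.4944, -0.1925, 0.2214]
tcp_rot: [[-0.204, -0.871, 0.448], [-0.979, 0.18, -0.095], [0.002, -0.458, -0.889]]
ft_force: [0.6, -0.4, -0.8]
grip_width: 0.0425
```

```bash
cat >> h.py <<'E'
c=np.load('cover.npy');MC=R.from_euler('z',c[2]).as_matrix();OC=np.array([c[0],c[1],0])
RC=np.column_stack([-MC[:,1],-MC[:,0],-MC[:,2]])
WC=lambda q:MC@np.array(q,float)/1000+OC
GR=np.array([-20,0,20.])      # TCP in cover frame when gripped
def hook(tx,tz,th,ty=0):        # lip tip top (96.5,0,3) at box (tx,ty,tz), tail up by th -> TCP pose
    K=R.from_euler('y',th).as_matrix()   # cover->box
    p=np.array([tx,ty,tz])+K@(GR-[96.5,0,3]); A=MB@K
    return W(p),np.column_stack([-A[:,1],-A[:,0],-A[:,2]])
E
python3 - <<'E'
from h import *
st();rel(WC((-20,0,90)),RC)
t=optics.capture("top");s=optics.capture("scene")
cv2.imwrite('pics/t6.png',t[:,:,::-1]);cv2.imwrite('pics/s6.png',s[:,:,::-1])
E
```

```text
t 8.32 box [  2.8  -4.  155.5] w [ 0.4944 -0.1925  0.2214] Fbox [ 0.2 -0.3 -1. ] grip 42.5 q [-0.43 -0.02 -0.65  0.47  0.1  -1.77] tilt [-0.004  0.008  3.141]
shift [-0.3629, 0.0362, 0.1281] turn [-5.406, 0.828, 3.538]
```

Emit:
{"fn": "step_arm", "kwargs": {
  "targets": [
    [50,-0.3629,0.0362,0.1281,-5.406,0.828,3.538],
    [50,-0.3629,0.0362,0.1281,-5.406,0.828,3.538],
    [50,-0.3629,0.0362,0.1281,-5.406,0.828,3.538],
    [50,-0.3629,0.0362,0.1281,-5.406,0.828,3.538],
    [50,-0.3629,0.0362,0.1281,-5.406,0.828,3.538],
    [50,-0.3629,0.0362,0.1281,-5.406,0.828,3.538],
    [50,-0.3629,0.0362,0.1281,-5.406,0.828,3.538],
    [50,-0.3629,0.0362,0.1281,-5.406,0.828,3.538],
    [50,-0.3629,0.0362,0.1281,-5.406,0.828,3.538],
    [50,-0.3629,0.0362,0.1281,-5.406,0.828,3.538]
  ]
}}

```text
clock: 9.25
tool_pos: [0.5921, 0.1631, 0.0833]
tcp_rot: [[-0.492, -0.871, -0.008], [-0.871, 0.492, 0.003], [0.001, 0.009, -1.0]]
ft_force: [0.6, -0.3, -0.6]
grip_width: 0.0427
```

Emit:
{"fn": "step_arm", "kwargs": {
  "targets": [
    [50,0,0,0,0,0,0],
    [50,0,0,0,0,0,0],
    [50,0,0,0,0,0,0]
  ]
}}

```text
clock: 9.5
tool_pos: [0.5918, 0.1568, 0.0874]
tcp_rot: [[-0.497, -0.868, -0.006], [-0.868, 0.497, 0.001], [0.002, 0.005, -1.0]]
ft_force: [-0.4, -0.6, 0.6]
grip_width: 0.0427
```

```bash
python3 - <<'E'
from h import *
st();rel(WC((-20,0,40)),RC)
s=cv2.imread('pics/s6.png'); cv2.imwrite('pics/c6.png',crop(s,200,235,110,130,5)[:600])
E
```

```text
t 9.50 box [-36.3 357.8  25.1] w [0.5918 0.1568 0.0874] Fbox [-0.  -0.7  0.6] grip 42.7 q [ 0.26  0.51 -0.17  0.9   0.   -0.79] tilt [ 0.107  0.668 -2.754]
shift [-0.0015, -0.0023, 0.0474] turn [0.063, -0.027, -0.007]
```

View pics/c6.png

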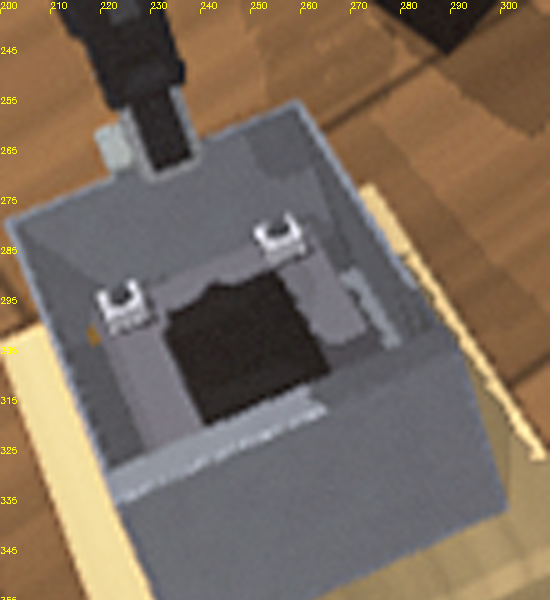

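The head is home, with its arrow tip at about (243,290) showing between the lugs at the latch end. Now down onto the cover's rib.

Emit:
{"fn": "step_arm", "kwargs": {
  "targets": [
    [50,-0.0015,-0.0023,0.02,0.063,0,0],
    [50,-0.0015,-0.0023,0.04,0.063,0,0],
    [50,-0.0015,-0.0023,0.055,0.063,0,0],
    [50,-0.0015,-0.0023,0.063,0.063,0,0],
    [50,-0.0015,-0.0023,0.066,0.063,0,0],
    [50,-0.0015,-0.0023,0.066,0.063,0,0],
    [50,-0.0015,-0.0023,0.066,0.063,0,0]
  ]
}}

```text
clock: 10.08
tool_pos: [0.5956, 0.1577, 0.0232]
tcp_rot: [[-0.497, -0.868, 0.002], [-0.868, 0.497, -0.001], [-0.0, -0.002, -1.0]]
ft_force: [-0.6, 0.1, 0.5]
grip_width: 0.0423
```

```bash
python3 - <<'E'
from h import *
st();rel(WC((-20,0,20)),RC)
E
```

```text
t 10.08 box [-62.2 359.5 -33.7] w [0.5956 0.1577 0.0232] Fbox [-0.3  0.   0.7] grip 42.3 q [ 0.26  0.57 -0.25  0.75 -0.   -0.79] tilt [ 0.105  0.657 -2.756]
shift [0.0012, 0.0008, 0.0032] turn [-0.024, 0.005, -0.01]
```

Emit:
{"fn": "step_arm", "kwargs": {
  "targets": [
    [50,0.0012,0.0008,0.0022,0,0,0],
    [50,0.0012,0.0008,0.0022,0,0,0],
    [0,0.0012,0.0008,0.0022,0,0,0],
    [0,0.0012,0.0008,0.0022,0,0,0],
    [0,0.0012,0.0008,0.0022,0,0,0],
    [0,0.0012,0.0008,0.0022,0,0,0],
    [0,0.0012,0.0008,0.0022,0,0,0],
    [0,0.0012,0.0008,0.0022,0,0,0],
    [0,0.0012,0.0008,0.0022,0,0,0],
    [0,0.0012,0.0008,0.0022,0,0,0]
  ],
  "force": 90
}}

```text
clock: 10.92
tool_pos: [0.594, 0.1577, 0.0208]
tcp_rot: [[-0.496, -0.868, 0.002], [-0.868, 0.496, -0.001], [-0.0, -0.002, -1.0]]
ft_force: [-0.3, 0.0, 5.3]
grip_width: 0.012
```

```bash
python3 - <<'E'
from h import *
o=st();rel(WC((-20,0,20)),RC); print(o["ft_force"])
E
```

```text
t 10.92 box [-64.7 359.2 -35.2] w [0.594  0.1577 0.0208] Fbox [ 2.2 -0.   4.9] grip 12.0 q [ 0.26  0.57 -0.25  0.74 -0.   -0.79] tilt [ 0.104  0.657 -2.757]
shift [0.0005, -0.0006, 0.0008] turn [-0.021, 0.003, 0.003]
[-0.28681395  0.01058293  5.3189913 ]
```

Emit:
{"fn": "step_arm", "kwargs": {
  "targets": [
    [0,0,0,-0.01,0,0,0],
    [0,0,0,-0.03,0,0,0],
    [0,0,0,-0.065,0,0,0],
    [0,0,0,-0.105,0,0,0],
    [0,0,0,-0.145,0,0,0],
    [0,0,0,-0.185,0,0,0],
    [0,0,0,-0.22,0,0,0],
    [0,0,0,-0.22,0,0,0],
    [0,0,0,-0.22,0,0,0]
  ]
}}

```text
clock: 11.67
tool_pos: [0.5949, 0.1582, 0.2429]
tcp_rot: [[-0.496, -0.868, 0.006], [-0.868, 0.496, 0.001], [-0.004, -0.005, -1.0]]
ft_force: [0.1, 0.6, -1.9]
grip_width: 0.0122
```

```bash
sed -i 's/GR=np.array(\[-20,0,20.\])/GR=np.array([-20,0,20.8])/' h.py; python3 - <<'E'
from h import *
o=st(); print(o["ft_force"])
for th in(.25,.3):
  for a in((70,138),(70,70)): 
    p,Rt=hook(*a,th); print(th,a,p.round(3)); rel(p,Rt)
E
```

```text
t 11.67 box [ 36.6 359.8 162.5] w [0.5949 0.1582 0.2429] Fbox [-0.9  0.6 -1.7] grip 12.2 q [ 0.26  0.41  0.09  1.24 -0.   -0.79] tilt [ 0.101  0.652 -2.758]
[ 0.13078793  0.58484503 -1.93465521]
0.25 (70, 138) [ 0.447 -0.178  0.228]
shift [0.366, -0.0381, 0.0137] turn [2.436, -0.364, -3.587]
0.25 (70, 70) [ 0.477 -0.185  0.168]
shift [0.3567, -0.0671, 0.0745] turn [2.436, -0.364, -3.587]
0.3 (70, 138) [ 0.446 -0.178  0.234]
shift [0.3661, -0.0379, 0.0078] turn [1.868, -0.274, -3.592]
0.3 (70, 70) [ 0.476 -0.185  0.173]
shift [0.3568, -0.0669, 0.0686] turn [1.868, -0.274, -3.592]
```

Emit:
{"fn": "step_arm", "kwargs": {
  "targets": [
    [0,0.03,-0.003,-0.01,0.8,-0.1,-1.2],
    [0,0.07,-0.007,-0.015,1.6,-0.25,-2.4],
    [0,0.11,-0.01,-0.015,2.436,-0.364,-3.587],
    [0,0.15,-0.015,-0.01,2.436,-0.364,-3.587],
    [0,0.19,-0.02,-0.005,2.436,-0.364,-3.587],
    [0,0.23,-0.024,0,2.436,-0.364,-3.587],
    [0,0.27,-0.028,0.004,2.436,-0.364,-3.587],
    [0,0.31,-0.032,0.01,2.436,-0.364,-3.587],
    [0,0.345,-0.036,0.0137,2.436,-0.364,-3.587],
    [0,0.366,-0.0381,0.0137,2.436,-0.364,-3.587]
  ]
}}

```text
clock: 12.5
tool_pos: [0.4405, -0.1805, 0.2231]
tcp_rot: [[-0.207, -0.957, 0.202], [-0.978, 0.202, -0.045], [0.003, -0.206, -0.978]]
ft_force: [0.5, -0.4, -1.8]
grip_width: 0.012
```

Emit:
{"fn": "step_arm", "kwargs": {
  "targets": [
    [0,0,0,0,0,0,0],
    [0,0,0,0,0,0,0],
    [0,0,0,0,0,0,0]
  ]
}}

```text
clock: 12.75
tool_pos: [0.444, -0.1782, 0.2251]
tcp_rot: [[-0.204, -0.957, 0.206], [-0.979, 0.199, -0.044], [0.001, -0.21, -0.978]]
ft_force: [0.1, 0.8, -1.6]
grip_width: 0.0119
```

```bash
python3 - <<'E'
from h import *
o=st()
for th in(.25,):
  for a in((70,110),(70,70)): 
    p,Rt=hook(*a,th); print(th,a,p.round(3)); rel(p,Rt)
t=optics.capture("top");s=optics.capture("scene")
cv2.imwrite('pics/t7.png',t[:,:,::-1]);cv2.imwrite('pics/s7.png',s[:,:,::-1])
out=np.zeros((520,800,3),np.uint8);out[:,:400]=crop(t[:,:,::-1],350,160,80,104,5);out[:,400:]=crop(s[:,:,::-1],185,215,100,130,4)
cv2.imwrite('pics/c7.png',out)
E
```

```text
t 12.75 box [-42.1  -0.2 182.5] w [ 0.444  -0.1782  0.2251] Fbox [-0.8  0.8 -1.4] grip 11.9 q [-0.41  0.04 -0.48  0.84  0.04 -1.77] tilt [-2.000e-03 -4.040e-01  3.115e+00]
0.25 (70, 110) [ 0.459 -0.181  0.203]
shift [-0.0003, -0.0102, 0.0246] turn [0.091, -0.017, 0.002]
0.25 (70, 70) [ 0.477 -0.185  0.168]
shift [-0.0003, -0.0205, 0.0633] turn [0.091, -0.017, 0.002]
```

View pics/c7.png

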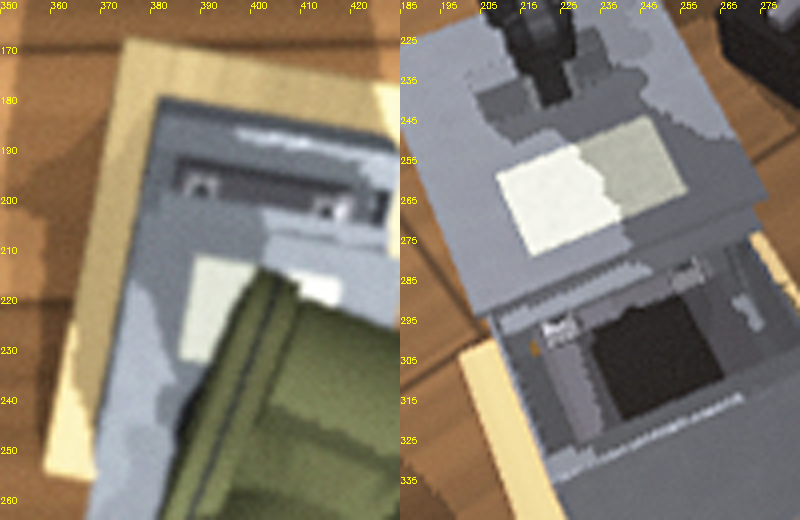

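The cover is held squarely above the box, tail raised. In the scene crop its plate corners are at about (478,320) and (768,203). I'll check these against the predicted positions.

```bash
python3 - <<'E'
from h import *
o=manip.get_obs();Rc=o["tcp_rot"]; A=np.column_stack([-Rc[:,1],-Rc[:,0],-Rc[:,2]])
Q=lambda q:o["tool_pos"]+A@((np.array(q)-GR)/1000)
for n,q in(("plate+y",(84.5,65,8)),("plate-y",(84.5,-65,8)),("lip+y",(96.5,57,3)),("lip-y",(96.5,-57,3))):
    w=Q(q); print(n,"box",B(w),"scene",proj("scene",w)[0].round(1),"crop",((proj("scene",w)[0]-[185,215])*4+[400,0]).round(0),"top",proj("top",w)[0].round(1),"crop",((proj("top",w)[0]-[350,160])*5).round(0))
E
```

```text
plate+y box [ 56.5  65.5 143.8] scene [277.2 262.8] crop [769. 191.] top [377.7 201.4] crop [139. 207.]
plate-y box [ 56.8 -64.5 143.9] scene [204.  293.4] crop [476. 314.] top [430.7 210.8] crop [403. 254.]
lip+y box [ 66.9  57.5 135.9] scene [276.  271.3] crop [764. 225.] top [381.7 197.3] crop [159. 186.]
lip-y box [ 67.2 -56.5 136. ] scene [211.5 298.5] crop [506. 334.] top [428.  205.5] crop [390. 227.]
```

Emit:
{"fn": "step_arm", "kwargs": {
  "targets": [
    [0,0.001,-0.005,0.012,0.09,0,0],
    [0,0.001,-0.0102,0.0246,0.09,0,0],
    [0,0.001,-0.015,0.04,0.09,0,0],
    [0,0.001,-0.018,0.053,0.09,0,0],
    [0,0.001,-0.0195,0.0595,0.09,0,0],
    [0,0.001,-0.0195,0.0595,0.09,0,0],
    [0,0.001,-0.0195,0.0595,0.09,0,0]
  ]
}}

```text
clock: 13.43
tool_pos: [0.4757, -0.1857, 0.1723]
tcp_rot: [[-0.202, -0.955, 0.215], [-0.979, 0.197, -0.047], [0.002, -0.22, -0.976]]
ft_force: [-0.7, 0.5, -1.1]
grip_width: 0.0121
```

```bash
cat >> h.py <<'E'
def lip():
    o=st();Rc=o["tcp_rot"]; A=np.column_stack([-Rc[:,1],-Rc[:,0],-Rc[:,2]])
    Q=lambda q:B(o["tool_pos"]+A@((np.array(q)-GR)/1000))
    print("liptop",Q((96.5,0,3)),"platefront bot",Q((84.5,0,4)),"tail",Q((-84.5,0,6)),"theta %.3f"%R.from_matrix(MB.T@A).as_rotvec()[1]); return o
E
python3 - <<'E'
from h import *
lip(); rel(*hook(70,68,.25,-1.2))
E
```

```text
t 13.43 box [-37.   -1.1 120.6] w [ 0.4757 -0.1857  0.1723] Fbox [-1.2  0.4 -0.6] grip 12.1 q [-0.4   0.13 -0.53  0.69  0.04 -1.76] tilt [-3.000e-03 -3.890e-01  3.115e+00]
liptop [71.6 -0.9 74.8] platefront bot [60.2 -0.9 78.7] tail [-103.1   -1.2  122.2] theta 0.248
shift [0.0001, -0.0002, 0.0067] turn [-0.019, -0.023, 0.021]
```

Now I'll lower along the tool axis in small steps until the plate front touches the rims.

Emit:
{"fn": "step_arm", "kwargs": {
  "targets": [
    [0,0,0,0.0015,0,0,0],
    [0,0,0,0.003,0,0,0],
    [0,0,0,0.003,0,0,0]
  ]
}}

```text
clock: 13.68
tool_pos: [0.4765, -0.1867, 0.1701]
tcp_rot: [[-0.204, -0.955, 0.217], [-0.979, 0.198, -0.048], [0.003, -0.222, -0.975]]
ft_force: [0.4, 0.6, -1.8]
grip_width: 0.0123
```

Emit:
{"fn": "step_arm", "kwargs": {
  "targets": [
    [0,0,0,0.001,0,0,0],
    [0,0,0,0.002,0,0,0],
    [0,0,0,0.002,0,0,0]
  ]
}}

```text
clock: 13.93
tool_pos: [0.4767, -0.1868, 0.1677]
tcp_rot: [[-0.204, -0.955, 0.216], [-0.979, 0.198, -0.048], [0.003, -0.221, -0.975]]
ft_force: [-0.5, -0.0, -1.7]
grip_width: 0.0119
```

```bash
python3 - <<'E'
from h import *
lip()
E
```

```text
t 13.93 box [-38.  -2. 116.] w [ 0.4767 -0.1868  0.1677] Fbox [-1.2 -0.1 -1.3] grip 11.9 q [-0.4   0.14 -0.53  0.68  0.04 -1.76] tilt [-0.004 -0.387  3.117]
liptop [70.6 -2.  70.2] platefront bot [59.3 -2.  74.2] tail [-104.1   -2.   117.4] theta 0.247
```

Emit:
{"fn": "step_arm", "kwargs": {
  "targets": [
    [0,-0.0008,0,0.0008,0,0,0],
    [0,-0.0008,0,0.0016,0,0,0],
    [0,-0.0008,0,0.0016,0,0,0]
  ]
}}

```text
clock: 14.18
tool_pos: [0.4773, -0.186, 0.166]
tcp_rot: [[-0.204, -0.955, 0.216], [-0.979, 0.198, -0.047], [0.003, -0.221, -0.975]]
ft_force: [0.5, -0.3, -1.7]
grip_width: 0.0121
```

Emit:
{"fn": "step_arm", "kwargs": {
  "targets": [
    [0,0,0,0.0008,0,0,0],
    [0,0,0,0.0014,0,0,0],
    [0,0,0,0.0014,0,0,0]
  ]
}}

```text
clock: 14.43
tool_pos: [0.4777, -0.1862, 0.1648]
tcp_rot: [[-0.204, -0.955, 0.216], [-0.979, 0.198, -0.048], [0.003, -0.221, -0.975]]
ft_force: [0.0, 0.1, -1.1]
grip_width: 0.0121
```

```bash
python3 - <<'E'
from h import *
lip()
E
```

```text
t 14.43 box [-38.5  -1.2 113.1] w [ 0.4777 -0.1862  0.1648] Fbox [-0.5  0.1 -1. ] grip 12.1 q [-0.4   0.14 -0.54  0.67  0.04 -1.76] tilt [-0.004 -0.387  3.117]
liptop [70.1 -1.2 67.3] platefront bot [58.7 -1.2 71.2] tail [-104.6   -1.2  114.5] theta 0.247
```

Emit:
{"fn": "step_arm", "kwargs": {
  "targets": [
    [0,0,0,0.0008,0,0,0],
    [0,0,0,0.0014,0,0,0],
    [0,0,0,0.0014,0,0,0]
  ]
}}

```text
clock: 14.68
tool_pos: [0.478, -0.1862, 0.1638]
tcp_rot: [[-0.204, -0.955, 0.216], [-0.979, 0.198, -0.048], [0.003, -0.222, -0.975]]
ft_force: [-3.8, 0.9, 3.3]
grip_width: 0.012
```

Emit:
{"fn": "step_arm", "kwargs": {
  "targets": [
    [0,0,0,0.0008,0,0,0],
    [0,0,0,0.0014,0,0,0],
    [0,0,0,0.0014,0,0,0]
  ]
}}

```text
clock: 14.93
tool_pos: [0.4782, -0.1863, 0.1626]
tcp_rot: [[-0.204, -0.955, 0.216], [-0.979, 0.198, -0.048], [0.003, -0.222, -0.975]]
ft_force: [-6.9, 1.2, 6.7]
grip_width: 0.0123
```

```bash
python3 - <<'E'
from h import *
lip()
s=optics.capture("scene");t=optics.capture("top")
cv2.imwrite('pics/s8.png',s[:,:,::-1]);cv2.imwrite('pics/t8.png',t[:,:,::-1])
E
```

```text
t 14.93 box [-39.1  -1.2 110.9] w [ 0.4782 -0.1863  0.1626] Fbox [-3.2 -0.2  9.1] grip 12.3 q [-0.4   0.15 -0.54  0.67  0.04 -1.76] tilt [-0.004 -0.386  3.117]
liptop [69.5 -1.2 65.2] platefront bot [58.1 -1.2 69.1] tail [-105.3   -1.3  112.3] theta 0.247
```

Contact is on the rims, about 1.5 mm below the fitted height. I'll raise about 2.5 mm and slide in under the hood.

Emit:
{"fn": "step_arm", "kwargs": {
  "targets": [
    [0,0,0.0006,-0.0024,0,0,0],
    [0,0,0.0006,-0.0024,0,0,0],
    [0,0,-0.003,-0.0033,0,0,0],
    [0,0,-0.006,-0.0041,0,0,0],
    [0,0,-0.0091,-0.0049,0,0,0],
    [0,0,-0.0091,-0.0049,0,0,0],
    [0,0,-0.0091,-0.0049,0,0,0]
  ]
}}

```text
clock: 15.62
tool_pos: [0.4851, -0.1874, 0.1682]
tcp_rot: [[-0.204, -0.955, 0.214], [-0.979, 0.198, -0.047], [0.002, -0.219, -0.976]]
ft_force: [-4.5, 1.5, 0.9]
grip_width: 0.012
```

```bash
python3 - <<'E'
from h import *
lip()
s=optics.capture("scene");t=optics.capture("top")
out=np.zeros((520,800,3),np.uint8);out[:,:400]=crop(t[:,:,::-1],355,165,80,104,5);out[:,400:]=crop(s[:,:,::-1],200,240,100,130,4)
cv2.imwrite('pics/c9.png',out)
E
```

```text
t 15.62 box [-30.3  -0.9 112.6] w [ 0.4851 -0.1874  0.1682] Fbox [-3.8  0.6  2.9] grip 12.0 q [-0.39  0.15 -0.51  0.69  0.04 -1.75] tilt [-3.000e-03 -3.910e-01  3.116e+00]
liptop [78.2 -0.9 66.6] platefront bot [66.8 -0.9 70.6] tail [-96.5  -1.  114.2] theta 0.249
```

View pics/c9.png

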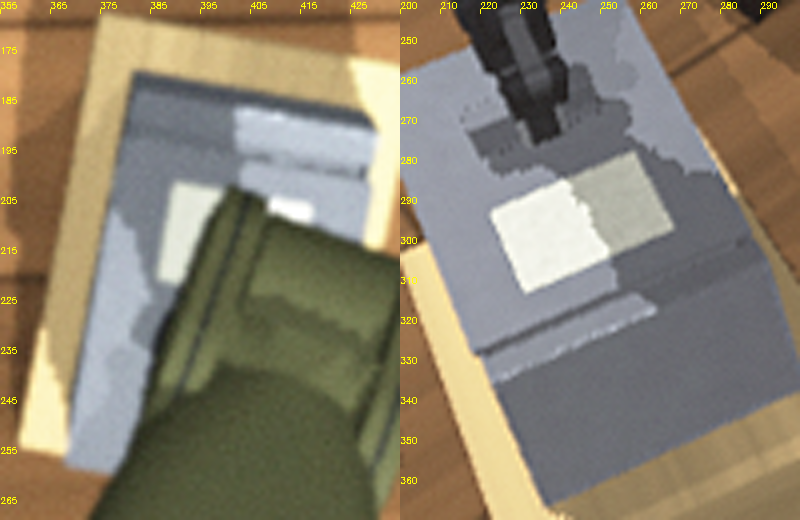

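The lip appears to be entering under the hood, with only a narrow dark gap between plate and hood at about (300,160) in the crop. There is light rim contact, so I'll raise 1 mm and slide on.

Emit:
{"fn": "step_arm", "kwargs": {
  "targets": [
    [0,0,0.0003,-0.0012,0,0,0],
    [0,0,0.0003,-0.0012,0,0,0],
    [0,0,-0.0015,-0.0017,0,0,0],
    [0,0,-0.0036,-0.0022,0,0,0],
    [0,0,-0.0036,-0.0022,0,0,0]
  ]
}}

```text
clock: 16.13
tool_pos: [0.4901, -0.1888, 0.1723]
tcp_rot: [[-0.204, -0.955, 0.218], [-0.979, 0.198, -0.048], [0.003, -0.223, -0.975]]
ft_force: [1.1, -0.0, -2.1]
grip_width: 0.012
```

```bash
python3 - <<'E'
from h import *
lip()
E
```

```text
t 16.13 box [-23.9  -1.2 114. ] w [ 0.4901 -0.1888  0.1723] Fbox [-0.   0.2 -2.4] grip 12.0 q [-0.39  0.16 -0.5   0.7   0.04 -1.75] tilt [-0.004 -0.384  3.117]
liptop [84.8 -1.2 68.4] platefront bot [73.4 -1.2 72.3] tail [-90.1  -1.3 115.3] theta 0.245
```

Emit:
{"fn": "step_arm", "kwargs": {
  "targets": [
    [0,0,-0.001,-0.0002,0,0,0],
    [0,0,-0.002,-0.0004,0,0,0],
    [0,0,-0.002,-0.0004,0,0,0]
  ]
}}

```text
clock: 16.38
tool_pos: [0.4911, -0.1889, 0.1728]
tcp_rot: [[-0.204, -0.955, 0.216], [-0.979, 0.198, -0.048], [0.003, -0.222, -0.975]]
ft_force: [0.7, 0.7, -2.5]
grip_width: 0.0119
```

```bash
python3 - <<'E'
from h import *
lip()
s=optics.capture("scene");t=optics.capture("top")
out=np.zeros((520,800,3),np.uint8);out[:,:400]=crop(t[:,:,::-1],355,165,80,104,5);out[:,400:]=crop(s[:,:,::-1],200,240,100,130,4)
cv2.imwrite('pics/c10.png',out)
E
```

```text
t 16.38 box [-22.8  -1.1 114. ] w [ 0.4911 -0.1889  0.1728] Fbox [-0.6  0.8 -2.5] grip 11.9 q [-0.39  0.16 -0.5   0.7   0.04 -1.75] tilt [-0.004 -0.386  3.117]
liptop [85.9 -1.1 68.3] platefront bot [74.5 -1.1 72.2] tail [-88.9  -1.2 115.4] theta 0.247
```

View pics/c10.png

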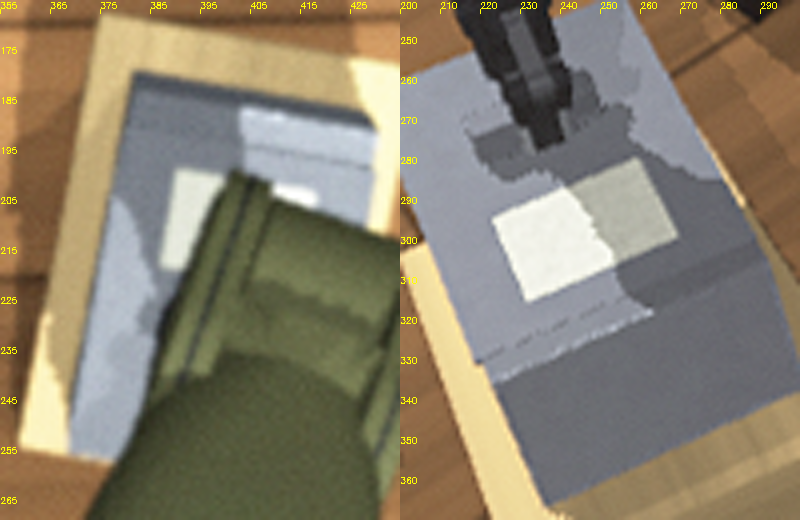

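The gap at the hood has closed to a thin line, at about (300,150) in the crop and (560,310) in the scene half, so the lip is well under while the tail is still raised by about 0.25 rad. Next, the pivot poses.

```bash
python3 - <<'E'
from h import *
o=manip.get_obs()
for th,z in((.2,68.4),(.15,68.6),(.1,68.8),(.06,69.1),(.03,69.3),(0,69.5)): print(th); rel(*hook(86,z,th,-1.1),o)
E
```

```text
0.2
shift [0.0, 0.0002, 0.0052] turn [0.54, -0.029, 0.007]
0.15
shift [-0.0, 0.0008, 0.0109] turn [1.112, -0.029, 0.008]
0.1
shift [-0.0, 0.001, 0.0166] turn [1.685, -0.029, 0.008]
0.06
shift [-0.0, 0.001, 0.021] turn [2.144, -0.028, 0.009]
0.03
shift [-0.0, 0.0009, 0.0243] turn [2.488, -0.028, 0.009]
0
shift [-0.0001, 0.0006, 0.0277] turn [2.831, -0.028, 0.01]
```

Emit:
{"fn": "step_arm", "kwargs": {
  "targets": [
    [0,0,0.0002,0.0026,0.27,0,0],
    [0,0,0.0002,0.0052,0.54,0,0],
    [0,0,0.0005,0.008,0.82,0,0],
    [0,0,0.0008,0.0109,1.112,0,0],
    [0,0,0.0009,0.0138,1.4,0,0],
    [0,0,0.0009,0.0138,1.4,0,0],
    [0,0,0.0009,0.0138,1.4,0,0]
  ]
}}

```text
clock: 17.07
tool_pos: [0.4919, -0.189, 0.1588]
tcp_rot: [[-0.204, -0.922, 0.329], [-0.979, 0.191, -0.071], [0.002, -0.337, -0.942]]
ft_force: [-1.3, 0.1, 0.4]
grip_width: 0.012
```

```bash
python3 - <<'E'
from h import *
o=lip()
for th,z in((.1,68.8),(.06,69.1),(.03,69.3),(0,69.5)): print(th); rel(*hook(86,z,th,-1.1),o)
E
```

```text
t 17.07 box [-28.3  -1.  101.1] w [ 0.4919 -0.189   0.1588] Fbox [-1.  -0.1  0.9] grip 12.0 q [-0.4   0.11 -0.64  0.49  0.06 -1.76] tilt [-0.004 -0.198  3.135]
liptop [85.  -1.  68.8] platefront bot [73.2 -1.  71.3] tail [-94.2  -1.1  94.6] theta 0.126
0.1
shift [0.0001, -0.0006, 0.0029] turn [0.303, -0.027, 0.007]
0.06
shift [0.0, -0.0, 0.0073] turn [0.762, -0.027, 0.008]
0.03
shift [0.0, 0.0003, 0.0106] turn [1.105, -0.027, 0.008]
0
shift [0.0, 0.0004, 0.014] turn [1.449, -0.027, 0.009]
```

Emit:
{"fn": "step_arm", "kwargs": {
  "targets": [
    [0,0,-0.0006,0.0029,0.3,0,0],
    [0,0,-0.0003,0.005,0.53,0,0],
    [0,0,0,0.0073,0.76,0,0],
    [0,0,0,0.0073,0.76,0,0]
  ]
}}

```text
clock: 17.4
tool_pos: [0.4956, -0.19, 0.1526]
tcp_rot: [[-0.204, -0.897, 0.392], [-0.979, 0.186, -0.084], [0.003, -0.401, -0.916]]
ft_force: [-0.6, 0.3, 0.9]
grip_width: 0.0125
```

```bash
python3 - <<'E'
from h import *
o=lip()
for th,z in((.03,69.3),(0,69.5),(-.01,69.0)): print(th); rel(*hook(86,z,th,-1.1),o)
E
```

```text
t 17.40 box [-27.7  -1.2  93.8] w [ 0.4956 -0.19    0.1526] Fbox [-0.2  0.1  1.1] grip 12.5 q [-0.41  0.09 -0.72  0.36  0.08 -1.76] tilt [-0.004 -0.09   3.139]
liptop [87.6 -1.1 69.4] platefront bot [75.6 -1.2 71.1] tail [-93.   -1.3  82.7] theta 0.057
0.03
shift [-0.0001, 0.002, 0.0034] turn [0.312, -0.029, 0.011]
0
shift [-0.0001, 0.0024, 0.0067] turn [0.655, -0.028, 0.012]
-0.01
shift [-0.0001, 0.0025, 0.0084] turn [0.77, -0.028, 0.012]
```

Emit:
{"fn": "step_arm", "kwargs": {
  "targets": [
    [0,0,0.0005,0.002,0.2,0,0],
    [0,0,0.001,0.004,0.4,0,0],
    [0,0,0.001,0.0055,0.55,0,0],
    [0,0,0.001,0.0067,0.66,0,0],
    [0,0,0.001,0.0067,0.66,0,0]
  ]
}}

```text
clock: 17.82
tool_pos: [0.4979, -0.1906, 0.1477]
tcp_rot: [[-0.204, -0.872, 0.445], [-0.979, 0.18, -0.095], [0.003, -0.455, -0.891]]
ft_force: [-7.2, 0.8, 12.2]
grip_width: 0.0118
```

```bash
python3 - <<'E'
from h import *
o=lip(); print(o["wrist_torque"].round(2))
E
```

```text
t 17.82 box [-27.9  -1.4  88.4] w [ 0.4979 -0.1906  0.1477] Fbox [-0.9 -0.7 14.2] grip 11.8 q [-0.42  0.08 -0.78  0.25  0.09 -1.76] tilt [-4.00e-03  3.00e-03  3.14e+00]
liptop [88.7 -1.3 70.8] platefront bot [76.7 -1.3 71.8] tail [-92.3  -1.5  73.5] theta -0.002
[0.38 0.63 0.02]
```

Emit:
{"fn": "step_arm", "kwargs": {
  "targets": [
    [0,0,0,0.0006,0.04,0,0],
    [0,0,0,0.0012,0.08,0,0],
    [0,0,0,0.0012,0.08,0,0]
  ]
}}

```text
clock: 18.07
tool_pos: [0.4979, -0.1906, 0.1476]
tcp_rot: [[-0.204, -0.869, 0.45], [-0.979, 0.18, -0.097], [0.003, -0.461, -0.888]]
ft_force: [-17.1, 5.7, 25.6]
grip_width: 0.0122
```

```bash
python3 - <<'E'
from h import *
o=lip(); print(o["wrist_torque"].round(2))
s=optics.capture("scene");t=optics.capture("top");cv2.imwrite('pics/t11.png',t[:,:,::-1]);cv2.imwrite('pics/s11.png',s[:,:,::-1])
E
```

```text
t 18.07 box [-27.9  -1.4  88.4] w [ 0.4979 -0.1906  0.1476] Fbox [-4.4  2.1 31. ] grip 12.2 q [-0.42  0.07 -0.79  0.24  0.1  -1.76] tilt [-0.005  0.014  3.141]
liptop [88.8 -1.3 71.6] platefront bot [76.8 -1.3 72.5] tail [-92.3  -1.5  73. ] theta -0.009
[0.61 1.45 0.13]
```

Pressing at 31 N gives no more travel, so it appears home. I'll unload, release and retreat.

Emit:
{"fn": "step_arm", "kwargs": {
  "targets": [
    [0,0,0,-0.0016,-0.08,0,0],
    [0,0,0,-0.0016,-0.08,0,0],
    [50,0,0,-0.0016,-0.08,0,0],
    [50,0,0,-0.0016,-0.08,0,0],
    [50,0,0,-0.0016,-0.08,0,0],
    [50,0,0,-0.0016,-0.08,0,0],
    [50,0,0,-0.01,-0.08,0,0],
    [50,0,0,-0.03,-0.08,0,0],
    [50,0,0,-0.055,-0.08,0,0],
    [0,0,0,-0.055,-0.08,0,0]
  ]
}}

```text
clock: 19.0
tool_pos: [0.4734, -0.1855, 0.1973]
tcp_rot: [[-0.204, -0.871, 0.446], [-0.979, 0.18, -0.096], [0.004, -0.456, -0.89]]
ft_force: [0.9, -0.9, 1.2]
grip_width: 0.032
```

```bash
python3 - <<'E'
from h import *
o=st(); print("to probe: above tail"); rel(W((-72,-1,100)),RG2)
s=optics.capture("scene")
cv2.imwrite('pics/s12.png',s[:,:,::-1])
E
```

```text
t 19.00 box [-27.7  -1.4 144. ] w [ 0.4734 -0.1855  0.1973] Fbox [ 1.5 -0.8  0.6] grip 32.0 q [-0.43 -0.03 -0.74  0.4   0.1  -1.78] tilt [-0.005  0.006  3.14 ]
to probe: above tail
shift [-0.0006, 0.0445, 0.0438] turn [-0.045, -0.04, 0.016]
```

Emit:
{"fn": "step_arm", "kwargs": {
  "targets": [
    [0,0,0.02,0,0,0,0],
    [0,0,0.0405,0,0,0,0],
    [0,0,0.0405,0.015,0,0,0],
    [0,0,0.0405,0.035,0,0,0],
    [0,0,0.0405,0.049,0,0,0],
    [0,0,0.0405,0.049,0,0,0],
    [0,0,0.0405,0.049,0,0,0]
  ]
}}

```text
clock: 19.63
tool_pos: [0.4582, -0.1818, 0.13]
tcp_rot: [[-0.204, -0.875, 0.439], [-0.979, 0.181, -0.093], [0.002, -0.449, -0.893]]
ft_force: [-0.2, 0.6, 0.7]
grip_width: 0.0
```

Emit:
{"fn": "step_arm", "kwargs": {
  "targets": [
    [0,0,0,0.002,0,0,0],
    [0,0,0,0.004,0,0,0],
    [0,0,0,0.004,0,0,0]
  ]
}}

```text
clock: 19.88
tool_pos: [0.4612, -0.1829, 0.1283]
tcp_rot: [[-0.204, -0.873, 0.443], [-0.979, 0.181, -0.095], [0.003, -0.453, -0.892]]
ft_force: [0.2, 1.1, -0.1]
grip_width: 0.0001
```

```bash
python3 - <<'E'
from h import *
o=st()
E
```

```text
t 19.88 box [-70.1  -1.3  88.1] w [ 0.4612 -0.1829  0.1283] Fbox [-0.   1.1 -0.1] grip 0.1 q [-0.44  0.04 -0.88  0.18  0.1  -1.78] tilt [-0.004 -0.     3.14 ]
```

Emit:
{"fn": "step_arm", "kwargs": {
  "targets": [
    [0,0,0,0.0008,0,0,0],
    [0,0,0,0.0016,0,0,0],
    [0,0,0,0.0016,0,0,0]
  ]
}}

```text
clock: 20.13
tool_pos: [0.4617, -0.183, 0.127]
tcp_rot: [[-0.204, -0.873, 0.443], [-0.979, 0.181, -0.095], [0.003, -0.453, -0.892]]
ft_force: [-2.5, 1.0, 3.7]
grip_width: 0.0004
```

Emit:
{"fn": "step_arm", "kwargs": {
  "targets": [
    [0,0,0,0.0008,0,0,0],
    [0,0,0,0.0015,0,0,0],
    [0,0,0,0.0015,0,0,0]
  ]
}}

```text
clock: 20.38
tool_pos: [0.4619, -0.183, 0.1269]
tcp_rot: [[-0.204, -0.873, 0.444], [-0.979, 0.181, -0.095], [0.003, -0.454, -0.891]]
ft_force: [-14.8, 4.2, 23.2]
grip_width: 0.0
```

```bash
python3 - <<'E'
from h import *
o=st()
E
```

```text
t 20.38 box [-70.1  -1.3  86.6] w [ 0.4619 -0.183   0.1269] Fbox [-3.2  1.1 27.7] grip 0.0 q [-0.44  0.05 -0.89  0.18  0.1  -1.78] tilt [-5.000e-03  1.000e-03  3.141e+00]
```

The fingertip met the tail plate rigidly with its top at z ≈ 75.6 mm, level with the plate height at the rib. I'll retreat and take a final look.

Emit:
{"fn": "step_arm", "kwargs": {
  "targets": [
    [0,0,0,-0.0025,0,0,0],
    [0,0,0,-0.02,0,0,0],
    [0,0,0,-0.05,0,0,0],
    [0,0,0,-0.08,0,0,0],
    [0,0.04,0,-0.1,0,0,0],
    [0,0.08,0,-0.1,0,0,0],
    [0,0.12,0,-0.1,0,0,0],
    [0,0.16,0,-0.1,0,0,0],
    [0,0.2,0,-0.1,0,0,0],
    [0,0.24,0,-0.1,0,0,0]
  ]
}}

```text
clock: 21.22
tool_pos: [0.3682, -0.4106, 0.2153]
tcp_rot: [[-0.204, -0.873, 0.443], [-0.979, 0.181, -0.095], [0.003, -0.453, -0.892]]
ft_force: [1.4, 1.0, 0.5]
grip_width: -0.0003
```

```bash
python3 - <<'E'
from h import *
st()
s=optics.capture("scene");t=optics.capture("top")
out=np.zeros((520,800,3),np.uint8);out[:,:400]=crop(t[:,:,::-1],355,165,80,104,5);out[:,400:]=crop(s[:,:,::-1],195,240,100,130,4)
cv2.imwrite('pics/c12.png',out)
for n,q in(("nose",(-89,0,77)),("nose L",(-89,18,77)),("nose R",(-89,-18,77)),("hood L",(78,60,77)),("hood R",(78,-60,77))):
    print(n,"top crop",((proj("top",W(q))[0]-[355,165])*5).round(),"scene crop",((proj("scene",W(q))[0]-[195,240])*4+[400,0]).round())
E
```

```text
t 21.22 box [ -70.5 -243.2  185.9] w [ 0.3682 -0.4106  0.2153] Fbox [ 1.3  1.2 -0.1] grip -0.3 q [-1.03  0.1  -0.52  0.61  0.34 -2.33] tilt [-0.005 -0.     3.141]
nose top crop [185. 454.] scene crop [543. 105.]
nose L top crop [151. 448.] scene crop [577.  91.]
nose R top crop [220. 461.] scene crop [509. 119.]
hood L top crop [131. 120.] scene crop [770. 241.]
hood R top crop [366. 162.] scene crop [509. 357.]
```

View pics/c12.png

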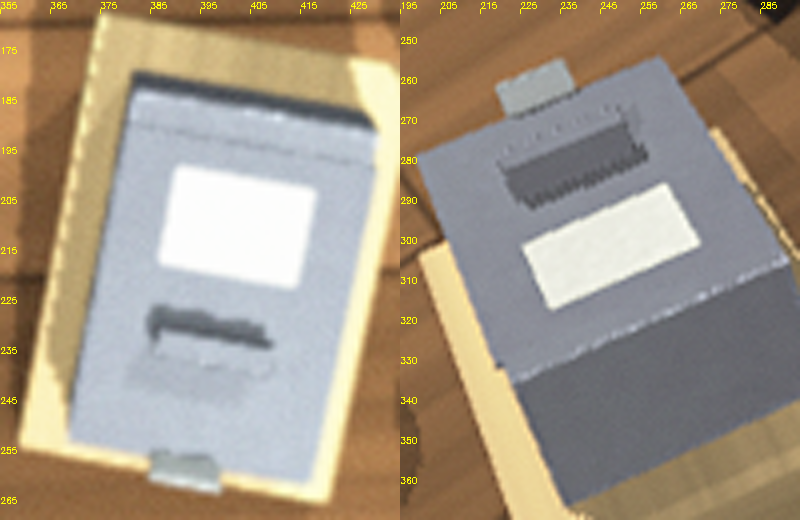

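The cover lies flat against the hood. The latch's inner edge, at crop (150,450)–(220,461), matches the predicted at-rest nose line at (151,448)–(220,461). I'll hand it in.

```bash
python3 - <<'E'
from bench import manip,job
o=manip.get_obs();print(o["clock"],abs(o["qd"]).max()); print(job.sign_off())
E
```

```text
21.3167 0.08094635633175572
the job is handed in; nothing more can be done
None
```

I did the whole job and handed it in at 21.3 s of the 58 s allowed. `sign_off` reported no verdict, so the result below rests on my own checks.

**Pull-out head:** I pulled it straight out and turned it by half. The turn showed it was about 5 mm off in y, so I corrected that before pushing it home. It bottomed rigidly at 25 N, at the same height as at the start. The picture taken after release shows its arrow at the latch end.

**Cover:** I hooked the lip under the hood with the tail raised about 0.25 rad, then pivoted the cover down and pressed it until it stopped (31 N).

**Last checks:**
- A fingertip pressed on the tail (28 N) found it rigid, with the plate top at z ≈ 75.6 mm. That is level with the plate height at the rib, so the cover lies flat.
- In the final image the latch's inner edge lies on the predicted at-rest nose line, to about the 2 mm camera accuracy.
- The gripper was clear of everything.

**Disagreements and gaps:**
- The first rim contact, with the cover tilted, came about 1.5 mm lower than my fitted box height. The final seated contacts agreed to about 0.4 mm.
- While sliding under the hood, the cover rubbed lightly on the rims before I raised it 1 mm.
- I did not re-measure the bystanders; the arm met no unexpected contact near them.
- The arm was still settling slightly (0.08 rad/s) when I handed in.

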